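# Bring the brake adjuster hole round and point it out

### The job

I am about to adjust the handbrake shoes inside this brake disc. With your fingertips, gently push the disc round on its hub, either way, until its one open hole stands over the star-wheel adjuster underneath, which is where the hole points at the middle of the caliper bracket, and take your hand off it. Then point straight down at the hole from just above, one to five centimetres, without touching anything, keep still there for a good three seconds and finish while still pointing, so that I see where the screwdriver goes; leave the screwdriver, the brake pad and the nuts lying where they are.

Things in the scene. Friction and masses are not known exactly. Their poses are not given: they have to be found in the camera images.
- hub_carrier: dark cast hub carrier lying fixed on the chest top with its wheel axis vertical; origin on that axis at the chest top. Its x axis points outward through the middle of the caliper bracket, a dark yoke of two pillars and a cross bridge outside the disc's rim, 116 to 135 mm from the axis (two short fingers reach in to 93 mm), 105 mm wide, top 78 mm above the chest; z up. It cannot move.
- brake_disc (a joint): turning angle of the iron brake disc on its hub, rad, anticlockwise positive from above; no stops, it counts past a full turn. At 0 and 6.283 the hole stands exactly over the adjuster. Friction takes about 5 N at a stud to overcome; pushed at up to 0.05 m/s it stops within 0.05 rad of where the push ends. The disc is 224 mm across, its rubbing ring 62 mm above the chest. It cannot be lifted.
- disc_hole (a point): centre of the open hole (17 mm across) in the flat top of the hat, level with that top, 56 mm from the axis, half-way between two studs. It is the only open hole; the small bright disc opposite it is a cross-slotted screw head.
- disc_centre (a point): point on the wheel axis, level with the flat top of the disc's raised hat (144 mm across, 84 mm above the chest). Round it a grease cap, 56 mm across, stands 21 mm above the hat, and four threaded wheel studs, 12 mm thick, stand 26 mm above it at 50 mm from the axis, 45, 135, 225 and 315 degrees from the direction of the hole.
- adjuster (a point): top of the star-wheel adjuster: a small toothed steel wheel fixed inside the hat, 11 mm below its top and 56 mm from the axis, on the line from the axis to the middle of the caliper bracket. Hidden by the hat until the hole stands over it.
- screwdriver: bystander: loose screwdriver with a black handle, 193 mm long, 31 mm thick, lying right of the disc; origin under its middle. Not to be moved.
- brake_pad: bystander: loose curved worn brake pad, 108 x 48 x 12 mm, lying flat near the left front; origin under its middle. Not to be moved.
- nut_a: bystander: loose hexagon nut, 22 mm across, 10 mm high, lying near the right front; origin under its middle. Not to be moved.
- nut_b: bystander: a second such nut, close to the first. Not to be moved.

How it is judged:
By the outcome, as a careful person would: the job done as asked, in the order asked, and still so for the second after the job is handed in, with the robot touching nothing.
It also fails if it takes over 54 s, if anything falls off the work surface, if the arm or the gripper's body presses on something with over 40 N, if the wrist force passes 120 N, or if a joint passes its speed limit or range.

### The arm

A 6-joint arm with a two-finger parallel gripper is mounted at the origin on a cart in front of the work surface, level with it; the furniture and walls round the work are solid. World frame = base frame: x ahead of the robot, y to its left, z up, the work surface at z = 0. Lengths are in mm, angles in rad, forces in N, time in s.
With the tool pointing down it reaches from about 350 to 975 mm from the base axis. Payload 7.1 kg.
Tool frame: the origin (TCP) lies at the very end of the fingers, on their centre line; the grasp point (between the pads) lies 19 mm behind it; z points along the fingers, y is the line along which they close (so a half turn about z gives the same grasp; the last joint's range is limited). The gripper opens to 88 mm and grips with 3 to 60 N. Pads are 20 mm wide; open, the fingers measure 115 mm over their backs; the gripper's body (75 mm by 178 mm) begins 61 mm behind the grasp point.
Start: joints at [-1.242, 0.423, 1.63, -0, 1.089, -0.019], TCP at [213.036, -587.555, 222.675] pointing down, gripper open.
Joint ranges: [-3, 3], [-0.9, 2.11], [0.09, 2.58], [-1.31, 4.45], [0.11, 2.69], [-2.54, 2.54]. Speed limits (rad/s): [2.39, 2.39, 3.01, 3.14, 3.14, 3.14].

### API

Orientations are given as a rotation vector (axis times angle).
In Python, from workcell import get_obs, get_image, job, models gives the robot as it stands.
- The arm moves only by the tool jog_arm, never from a script. Its argument "increments" is one flat list of numbers, 7 for each row, row after row: the turn, a rotation vector about the tool's x, y, z in degrees, then the shift along the tool's x, y, z in mm, then the opening in per cent of the stroke, from 0 (shut) to 100 (fully open). A call has 1 to 12 rows; each row shifts and turns the commanded pose from where the row before left it, along the tool's axes as they then stand; what a row does not reach is not made up. A row lasts 1/8 s, in which the tool goes at most 62.5 mm and 10.7 degrees, less where a joint would pass 70% of its speed; a pose out of reach is approached as far as the arm can. A call is refused whole if a number of a shift passes 62.5 or a number of a turn 10.7, either way. A call with a gripper value outside its range is refused whole. The fingers move at their own pace and stop on an object; the grip force is fixed at half the most. Time passes only in rows, so rows that do not move let the fingers close. It gives the time, the measured TCP pose, the force, the opening and the grip force at its end, in the units of the state.
- get_obs(): the state, without advancing time (a new reading comes with each control period).
- get_image(name): name is "side" or "top" or "wrist"; returns a dict with "pixels" (480x640x3 uint8, blue, green, red), "depth" (480x640 float32, mm along the optical axis (not along the pixel's ray), 0 where there is no reading), "fx", "fy", "cx", "cy" (pixels), "cam_to_world" (4x4, takes a point from camera to world coordinates); the wrist camera has in their place "tool_from_camera" (4x4, takes a point from camera to tool coordinates, whose origin is the TCP and whose axes are the flange's). Camera axes: x right, y up, looking along -z (the intrinsics and any distortion apply to the point x, -y, -z); pixel columns grow to the right and rows downward; lengths in mm; the calibration is good to about 2 mm. A picture is of the moment at which its call begins: read the wrist's pose just before it.
- job.close_job(): hands the job in; it is judged then, once.
Trained networks look in the newest picture that a camera, given by its name, has taken for a name from the list of things; names that differ only in an ending like _2 or _b are one class to them, and where a whole thing is asked for, a point or a joint stands for the part that bears it (a point fixed in the world has none). Each returns a list of dicts, best first, with "p" (0 to 1); they miss things now and then, are a little off and sometimes report something else, mostly with a low value. They report only what shows in the picture. A call takes as long as a camera call.
- models.look_for(target, camera): "centre" ([x, y, z] in mm, in world coordinates, good to about 4 mm: the middle of the surface that is visible of it).
- models.regions_of(target, camera): "region" (480x640 bool, what is visible of it).
The state is a dict: "t": time; "qpos": joint angles; "qvel": joint speeds; "joint_torque": joint torques, N m; "ee_pos": TCP position; "orientation": TCP orientation; "ft_force": force on the tool from outside, world axes, zero at the start; "moment": the same for the moment, N m; "width": finger opening in mm; "grasp_force": force on a finger pad.
Only numpy, scipy, OpenCV 4.12 (cv2) and the standard library are available. Lean on these libraries where they do the work, as an engineer would, in place of code of your own. Each camera call takes 0.05 s, during which the arm holds its last target. There are 200 camera calls.

## Working session

There is one attempt and no reset: what is moved stays moved. The work goes in short steps, Python scripts to look and compute and a tool call to move; the robot and the scene stay as the last step left them, time stands still between calls to the robot, and variables do not carry over. Pictures are saved under pics/ and viewed, at most 10 in all, crops included, and the job is handed in when it is done.

Besides the shell and the picture viewer there is one more tool, called after "Emit:" as name(argument=value, ...) on one line, values as JSON. jog_arm: Moves the arm, as the interface text tells. Its arguments: {"type":"object","properties":{"increments":{"type":"array"}},"required":["increments"]}

```bash
mkdir -p pics; ls
cat > h.py <<'E'
import numpy as np, cv2
from workcell import get_obs,get_image,job,models
from scipy.spatial.transform import Rotation as R
def px(im,p):
    M=np.linalg.inv(im["cam_to_world"]);c=M[:3,:3]@np.array(p)+M[:3,3]
    return im["cx"]+im["fx"]*c[0]/-c[2], im["cy"]-im["fy"]*c[1]/-c[2]
def onplane(im,u,v,z):
    T=im["cam_to_world"];d=T[:3,:3]@np.array([(u-im["cx"])/im["fx"],-(v-im["cy"])/im["fy"],-1]);o=T[:3,3]
    return o+d*(z-o[2])/d[2]
E
python3 - <<'E'
from h import *
a=get_obs();print(a["ee_pos"],a["orientation"],a["t"],a["width"])
for c in("top","side"):
    im=get_image(c);cv2.imwrite(f"pics/{c}0.png",im["pixels"])
    print(c,im["cam_to_world"].round(2).tolist(),im["fx"])
    for n in["hub_carrier","disc_hole","disc_centre","brake_disc","screwdriver","brake_pad","nut_a","adjuster"]:
        for r in models.look_for(n,c)[:2]: print(n,np.round(r["centre"]),round(r["p"],2))
E
```

```text
pics
[ 212.865763   -587.0383723   221.88372823] [-3.09268361e+00 -5.43282271e-01  3.60372122e-04] 0.0 87.82453013733706
top [[-0.02, 0.99, -0.1, 381.62], [-1.0, -0.02, 0.0, 17.3], [-0.0, 0.1, 0.99, 950.39], [0.0, 0.0, 0.0, 1.0]] 538.0975639302961
hub_carrier [541.  31.  62.] 0.82
disc_hole [532.  33.  62.] 0.85
disc_centre [532.  34.  62.] 0.76
brake_disc [537.  32.  60.] 0.58
screwdriver [ 571. -242.   27.] 0.83
brake_pad [390. 227.  14.] 0.85
nut_a [ 389. -171.   10.] 0.57
adjuster [536.  32.  63.] 0.59
side [[1.0, 0.02, 0.01, 479.4], [-0.0, 0.63, -0.78, -639.15], [-0.02, 0.78, 0.63, 624.3], [0.0, 0.0, 0.0, 1.0]] 443.4666954258146
hub_carrier [548.  -6.  61.] 0.94
hub_carrier [533.  -4.  63.] 0.35
disc_hole [537.  -0.  62.] 0.78
disc_hole [ 390. -174.   11.] 0.56
disc_centre [535.  -3.  66.] 0.7
brake_disc [538.  -4.  67.] 0.87
screwdriver [ 567. -264.   23.] 0.72
brake_pad [394. 219.  15.] 0.95
nut_a [ 380. -124.    8.] 0.68
nut_a [ 388. -173.   13.] 0.47
adjuster [550.  -5.  64.] 0.74
```

View pics/top0.png

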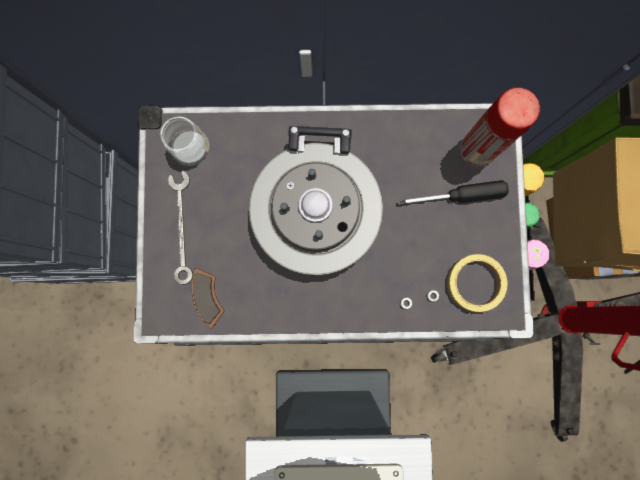

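View pics/side0.png

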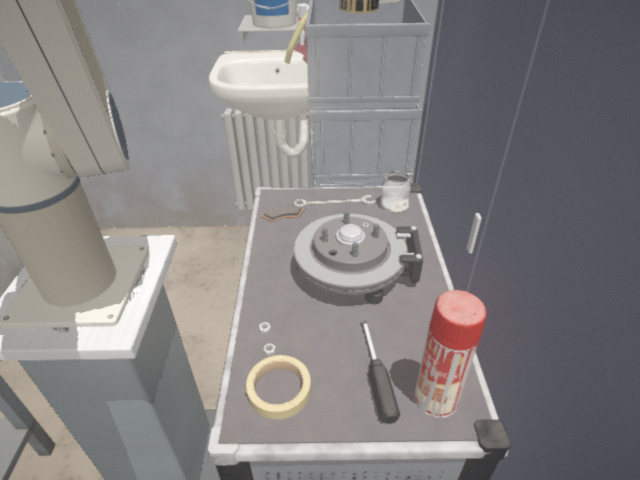

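The top view shows the hat centre around (316,205), the hole at (342,227), screw head (290,185), stud tops at (312,174), (284,208), (318,236), (346,202), and the bracket bridge around (320,132). The side view agrees: hole at (332,252) on the robot side, bracket at (415,250). The disc needs roughly +130° of turning.

Run:
```python
from h import *
im=get_image("top");d=im["depth"]
print("depthz")
for n,u,v in[("cap",316,205),("hat",300,225),("hat2",330,185),("ring",265,230),("br",320,133)]:
    z=d[v,u];c=np.array([(u-im["cx"])/im["fx"]*z,-(v-im["cy"])/im["fy"]*z,-z,1]);print(n,(im["cam_to_world"]@c)[:3].round(1))
# ellipse of the disc via circle fits on ring: threshold bright ring
S=[onplane(im,u,v,110) for u,v in[(312,174),(284,208),(318,236),(346,202)]]
C=np.mean(S,0);print("studs",np.round(S,1).tolist(),"C",C.round(1),"ang",[round(float(np.degrees(np.arctan2(*(s-C)[1::-1])))) for s in S])
for n,u,v,z in[("hole",342.5,227,84),("screw",290.5,185,84),("brL",290.5,127,78),("brR",351,129,78)]:
    p=onplane(im,u,v,z);print(n,p.round(1),np.degrees(np.arctan2(p[1]-C[1],p[0]-C[0])).round(1),np.hypot(*(p-C)[:2]).round(1))
g=cv2.resize(im["pixels"][110:290,230:410],None,fx=3.3,fy=3.3,interpolation=cv2.INTER_CUBIC);cv2.imwrite("pics/c.png",g)
s=get_image("side");
for n,p in[("C110",[*C[:2],105])]: print(px(s,p))
```

```text
depthz
cap [537.5  30.6 102.6]
hat [508.3  57.3  84.4]
hat2 [573.8   7.5  83.7]
ring [504.2 116.9  60.7]
br [663.5  22.7  78. ]
studs [[586.2, 36.2, 110.0], [532.1, 81.2, 110.0], [486.6, 28.0, 110.0], [540.2, -17.1, 110.0]] C [536.3  32.1 110. ] ang [5, 95, -175, -85]
hole [504.  -11.7  84. ] -126.4 54.4
screw [574.7  72.2  84. ] 46.2 55.6
brL [674.5  71.8  78. ] 16.0 143.8
brR [669.5 -29.1  78. ] -24.6 146.6
(np.float64(348.1324382666961), np.float64(228.40169645968632))
```

View pics/c.png

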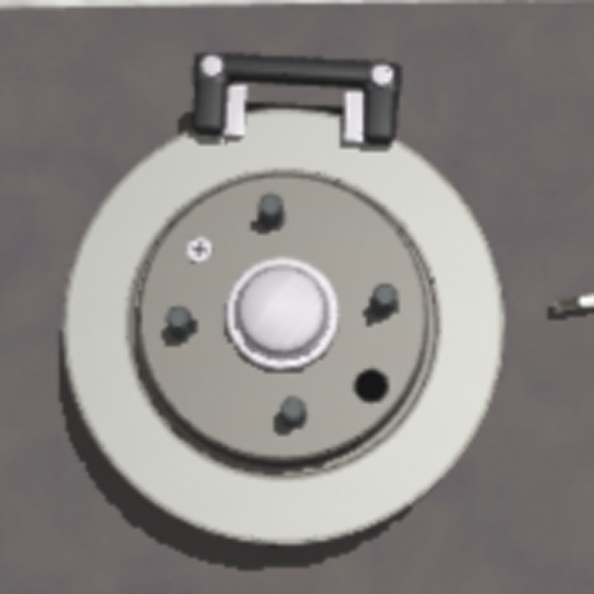

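Emit:
jog_arm(increments=[0,0,0,39,-40.3,6,36,0,0,0,39,-40.3,6,36,0,0,0,39,-40.3,6,36,0,0,0,39,-40.3,6,36,0,0,0,39,-40.3,6,36,0,0,0,39,-40.3,6,36,0,0,0,39,-40.3,6,36,0,0,0,39,-40.3,6,36,0,0,0,39,-40.3,6,36,0,0,0,39,-40.3,6,36,0,0,0,39,-40.3,6,36,0,0,0,39,-40.3,6,36])

```text
t: 2.5
ee_pos: [489.0, 28.5, 150.8]
orientation: [3.094, 0.544, 0.001]
ft_force: [0.8, -0.9, 0.3]
width: 31.3
grasp_force: 0.0
```

Emit:
jog_arm(increments=[0,0,7.5,0,0,0,36,0,0,7.5,0,0,0,36,0,0,0,0,0,0,36,0,0,0,0,0,0,36,0,0,0,0,0,0,36])

```text
t: 3.12
ee_pos: [488.2, 26.3, 150.8]
orientation: [3.139, 0.136, 0.0]
ft_force: [1.1, 0.2, 0.1]
width: 31.3
grasp_force: 0.0
```

```bash
cat >> h.py <<'E'
def wrist():
    a=get_obs();im=get_image("wrist");T=np.eye(4);T[:3,:3]=R.from_rotvec(a["orientation"]).as_matrix();T[:3,3]=a["ee_pos"]
    im["cam_to_world"]=T@im["tool_from_camera"];return a,im
E
python3 - <<'E'
from h import *
a,im=wrist();cv2.imwrite("pics/w1.png",im["pixels"]);print(a["ee_pos"],a["orientation"],a["width"],a["t"],a["qpos"].round(2) if hasattr(a["qpos"],"round") else a["qpos"], a["ft_force"])
R0=R.from_rotvec(a["orientation"]).as_matrix();print(R0.round(3),np.degrees(np.arctan2(R0[1,0],R0[0,0])))
print(im["tool_from_camera"].round(2))
for n,p in[("stud",[487,27.5,110]),("hole",[503,-11.5,84]),("cap",[537.5,31.3,105])]:print(n,px(im,p))
E
```

```text
[488.23478978  26.34155839 150.76966001] [3.13862578e+00 1.36457641e-01 3.07003591e-04] 31.309400624237114 3.125 [0.03 0.33 1.98 0.   0.83 1.51] [1.13912186 0.19256468 0.0814015 ]
[[ 0.996  0.087  0.   ]
 [ 0.087 -0.996  0.   ]
 [ 0.     0.    -1.   ]] 4.978947411351794
[[   0.      0.97    0.25   67.34]
 [   1.     -0.     -0.      1.85]
 [  -0.      0.25   -0.97 -161.93]
 [   0.      0.      0.      1.  ]]
stud (np.float64(312.01951024143506), np.float64(263.9552137553982))
hole (np.float64(376.1661890886332), np.float64(231.90688177689037))
cap (np.float64(312.9089500955438), np.float64(173.9477544165062))
```

View pics/w1.png

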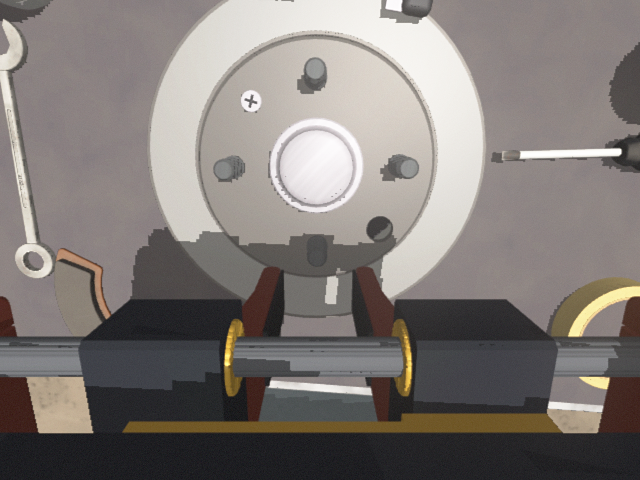

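The wrist view shows the near stud at (317,245) centred between the fingertips (270 and 365, row 270), the hole at (379,229), and the cap at (316,167), all matching my estimate within 3 mm. I'll lower the fingers to straddle the stud and start the arc.

Emit:
jog_arm(increments=[0,0,0,0,0,14.5,36,0,0,0,0,0,14.5,36,0,0,0,0,0,14.5,36,0,0,0,0,0,14.5,36,0,0,0,0,0,0,36,0,0,-6,0.27,5.23,0,36,0,0,-6,0.27,5.23,0,36,0,0,-6,0.27,5.23,0,36,0,0,-6,0.27,5.23,0,36,0,0,-6,0.27,5.23,0,36,0,0,0,0,0,0,36])

```text
t: 4.55
ee_pos: [497.4, 2.2, 92.9]
orientation: [2.997, 0.942, 0.001]
ft_force: [-0.3, -0.5, -0.1]
width: 31.4
grasp_force: 0.0
```

Emit:
jog_arm(increments=[0,0,-6,0.27,5.23,0,36,0,0,-6,0.27,5.23,0,36,0,0,-6,0.27,5.23,0,36,0,0,-6,0.27,5.23,0,36,0,0,-6,0.27,5.23,0,36,0,0,-6,0.27,5.23,0,36,0,0,-6,0.27,5.23,0,36,0,0,-6,0.27,5.23,0,36,0,0,-6,0.27,5.23,0,36,0,0,-6,0.27,5.23,0,36,0,0,-6,0.27,5.23,0,36,0,0,-6,0.27,5.23,0,36])

```text
t: 6.05
ee_pos: [550.0, -18.0, 92.5]
orientation: [-1.865, -2.524, 0.007]
ft_force: [-7.3, -6.5, 6.0]
width: 31.5
grasp_force: 4.8
```

Run:
```python
from h import *
t=get_image("top");a,im=wrist();print(a["ee_pos"],a["qpos"],a["ft_force"],a["t"])
A=cv2.resize(t["pixels"][110:290,230:410],(400,400),interpolation=cv2.INTER_CUBIC);B=im["pixels"][0:400:1,120:520]
cv2.imwrite("pics/b2.png",np.hstack([A,B]))
```

```text
[551.31654971 -17.83525443  92.67022594] [-0.05299504  0.50420767  1.87111511 -0.00235282  0.7694049  -0.35318329] [-2.22866982 -4.17841366 -0.62515442] 6.1
```

View pics/b2.png

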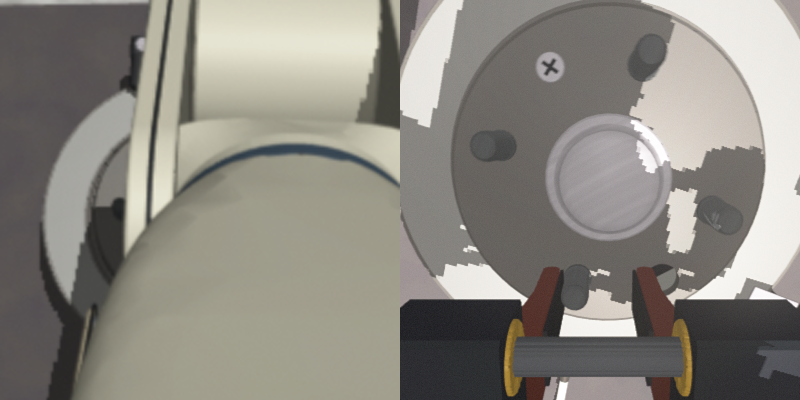

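The wrist image shows the trailing finger on the stud at (575,290), the screw head at (549,67), the hole half hidden at (667,280), and the cap at (608,177). That leaves roughly 14°, which I'll compute.

Run:
```python
from h import *
a,im=wrist()
ang=lambda d:np.degrees(np.arctan2(d[1],d[0])).round(1)
C=onplane(im,328,177,105);print("C",C.round(1))
s=onplane(im,269,67,84);h=onplane(im,386,280,84);print(ang(C-s),np.hypot(*(s-C)[:2]),ang(h-C),h.round(1),ang(h-s))
S=[onplane(im,u,v,110) for u,v in[(374,50),(206,146),(430,222),(295,276)]]
print(np.round(S,1),np.mean(S,0).round(1),[ang(p-np.mean(S,0)) for p in S],ang(S[0]-S[3]),ang(S[2]-S[1]))
```

```text
C [540.2  32.5 105. ]
-43.8 50.69695564529967 -43.7 [583.3  -8.6  84. ] -43.7
[[542.2  80.4 110. ]
 [492.4  30.5 110. ]
 [584.   27.8 110. ]
 [539.1  -9.8 110. ]] [539.4  32.2 110. ] [np.float64(86.7), np.float64(-177.9), np.float64(-5.7), np.float64(-90.5)] 88.0 -1.7
```

Emit:
jog_arm(increments=[0,0,-6,0.27,5.23,0,36,0,0,-6,0.27,5.23,0,36,0,0,-6,0.27,5.23,0,36,0,0,-6,0.27,5.23,0,36,0,0,-6,0.27,5.23,0,36,0,0,0,0,0,0,36])

```text
t: 6.95
ee_pos: [574.6, -4.4, 92.8]
orientation: [1.154, 2.921, -0.002]
ft_force: [0.1, -5.3, -0.1]
width: 31.8
grasp_force: 2.1
```

Run:
```python
from h import *
a,im=wrist();print(a["ee_pos"],a["orientation"],a["ft_force"],a["t"]);np.save("w3.npy",im["cam_to_world"])
cv2.imwrite("pics/w3.png",im["pixels"])
```

```text
[574.64725455  -4.40869559  92.81419574] [ 1.15404331e+00  2.92120073e+00 -2.34770776e-03] [ 0.096297   -5.32360498 -0.1307422 ] 6.95
```

View pics/w3.png

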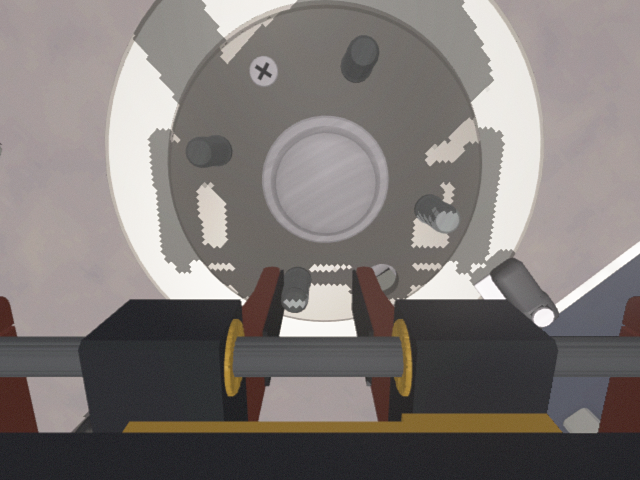

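Screw head at (263,71), hole at (381,278) partly behind the right finger, driven stud's top at (296,303), cap at (325,179), and one bracket pillar at (543,316).

Run:
```python
from h import *
a,im=wrist()
ang=lambda d:np.degrees(np.arctan2(d[1],d[0])).round(1)
C=np.array([538.3,31.3,0])
s=onplane(im,263,71,84);h=onplane(im,381,278,84);k=onplane(im,326,181,105);print("k",k.round(1),"s",s.round(1),"h",h.round(1),ang(C-s),ang(h-C),ang(h-s))
# hat rim: ellipse centre at z84; rim left 168 right 482 top 5 bottom 321
print(onplane(im,325,5,84).round(1),onplane(im,325,321,84).round(1),onplane(im,168,160,84).round(1),onplane(im,482,160,84).round(1))
S=[onplane(im,u,v,110) for u,v in[(363,50),(201,152),(443,220)]]
print(np.round(S,1),"opp studs mid",((S[1]+S[2])/2).round(1),ang(S[2]-S[1]))
```

```text
k [539.4  31.5 105. ] s [488.9  42.4  84. ] h [594.2  17.9  84. ] -12.7 -13.5 -13.1
[488.6  78.6  84. ] [592.4 -17.7  84. ] [485.8 -15.1  84. ] [582.4  87.9  84. ]
[[513.9  72.9 110. ]
 [498.4   4.7 110. ]
 [582.   55.2 110. ]] opp studs mid [540.2  30.  110. ] 31.2
```

Emit:
jog_arm(increments=[0,0,-2.1,0.03,1.83,0,36,0,0,-2.1,0.03,1.83,0,36,0,0,-2.1,0.03,1.83,0,36,0,0,-2.1,0.03,1.83,0,36,0,0,0,0,0,0,36,0,0,0,0,-4,0,36,0,0,0,0,0,0,36,0,0,0,0,0,-20,36,0,0,0,0,0,-30,36,0,0,0,0,0,-30,36,0,0,0,-30,0,-30,36,0,0,0,0,0,0,36])

```text
t: 8.55
ee_pos: [604.3, -18.6, 205.4]
orientation: [0.937, 2.992, 0.003]
ft_force: [-0.2, -0.2, -0.5]
width: 31.5
grasp_force: 0.0
```

Run:
```python
from h import *
a,im=wrist();print(a["ee_pos"],a["orientation"],a["ft_force"],a["t"],a["qpos"])
cv2.imwrite("pics/w4.png",im["pixels"])
```

```text
[604.34188969 -18.55301384 205.35725378] [9.36589985e-01 2.99245841e+00 2.60303094e-03] [-0.17238914 -0.2096773  -0.48308362] 8.55 [-5.04286522e-02  4.10638547e-01  1.69462640e+00  1.27331145e-04
  1.03011450e+00 -1.01463967e+00]
```

View pics/w4.png

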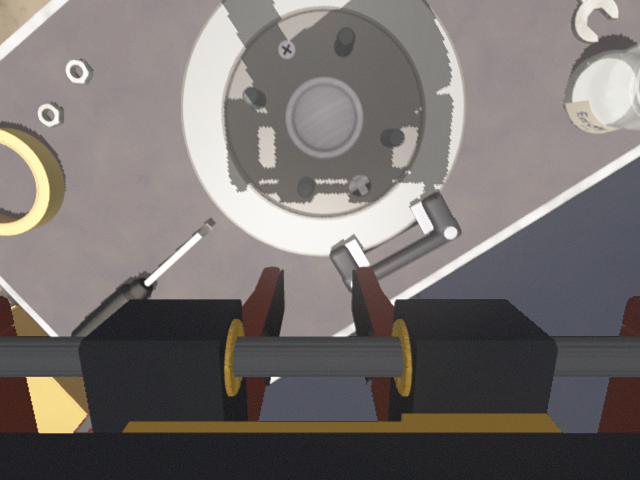

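Run:
```python
from h import *
a,im=wrist()
ang=lambda d:np.degrees(np.arctan2(d[1],d[0])).round(1)
s=onplane(im,287,49,84);h=onplane(im,359.5,185.5,84);k=onplane(im,324,117,105)
print("s",s.round(1),"h",h.round(1),"k",k.round(1),"hole-screw",ang(h-s),"mid",((h+s)/2).round(1))
b=onplane(im,451,233,80);print("bolt",b.round(1))
cv2.imwrite("pics/c4.png",cv2.resize(im["pixels"][140:300,300:480],None,fx=4,fy=3.7,interpolation=cv2.INTER_CUBIC))
```

```text
s [485.2  35.8  84. ] h [592.5  25.5  84. ] k [537.4  30.5 105. ] hole-screw -5.5 mid [538.8  30.7  84. ]
bolt [665.8  64.6  80. ]
```

View pics/c4.png

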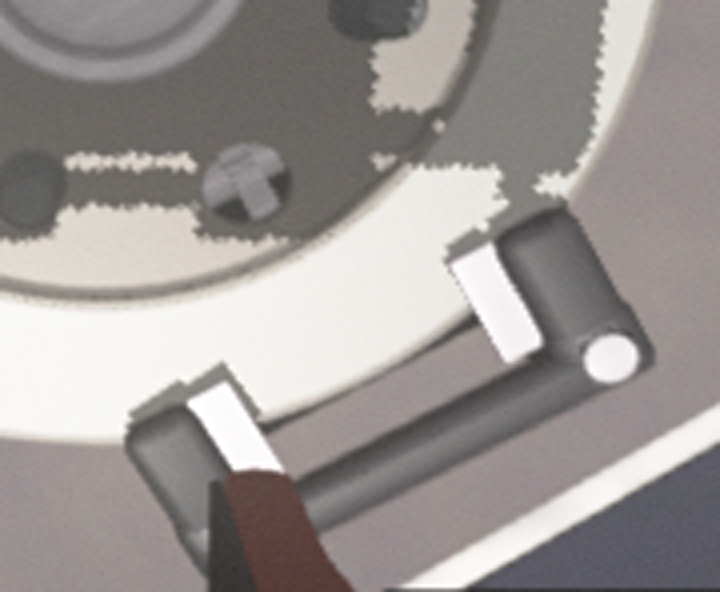

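In the crop, the adjuster shows through the hole at (250,185). The bracket fingers' inner corners are at (225,380) and (448,262).

Run:
```python
from h import *
a,im=wrist()
f=lambda u,v,z:onplane(im,300+u/4,140+v/3.7,z)
ang=lambda d:np.degrees(np.arctan2(d[1],d[0])).round(1)
C=np.array([538.3,31,0])
for z in(65,78):
    l,r=f(225,380,z),f(448,262,z);d=r-l;print(z,"normal",ang([d[1],-d[0]]),"mid",((l+r)/2).round(1),ang((l+r)/2-C))
l,r=f(130,430,78),f(560,208,78);d=r-l;print("pillars",ang([d[1],-d[0]]),ang((l+r)/2-C))
h=f(247,185,84);print("hole",ang(h-C),h.round(1),"adj guess",f(250,185,73).round(1),ang(f(250,185,73)-C))
i=onplane(im,0,0,84)
print("ee->hole in tool",(R.from_rotvec(a["orientation"]).as_matrix().T@(np.r_[h[:2],114]-a["ee_pos"])).round(1))
```

```text
65 normal -3.6 mid [633.6  24.1  65. ] -4.1
78 normal -3.6 mid [629.8  23.9  78. ] -4.4
pillars -4.2 -3.8
hole -5.8 [594.4  25.3  84. ] adj guess [596.6  26.1  73. ] -4.8
ee->hole in tool [29.8 31.8 88.1]
```

Emit:
jog_arm(increments=[0,0,0,10,10.6,0,0,0,0,0,10,10.6,0,0,0,0,0,9.8,10.6,0,0,0,0,0,0,0,22,0,0,0,0,0,0,22,0,0,0,0,0,0,22,0,0,0,0,0,0,22,0,0,0,0,0,0,0,0,0,0,0,0,0,0,0])

```text
t: 9.82
ee_pos: [595.5, 25.6, 115.3]
orientation: [0.935, 2.999, 0.0]
ft_force: [-0.9, 1.1, -0.5]
width: 0.4
grasp_force: 0.0
```

Run:
```python
from h import *
a,im=wrist();print(a["ee_pos"],a["orientation"],a["ft_force"],a["t"],a["width"])
s=get_image("side");cv2.imwrite("pics/s5.png",np.hstack([cv2.resize(s["pixels"][190:320,270:450],(400,289)),cv2.resize(im["pixels"][:,:],(385,289))]))
```

```text
[595.48738384  25.62946697 115.32626353] [9.35155114e-01 2.99852652e+00 3.42919938e-04] [-0.9384336   1.13691515 -0.53778515] 9.825 0.3532191979598273
```

View pics/s5.png

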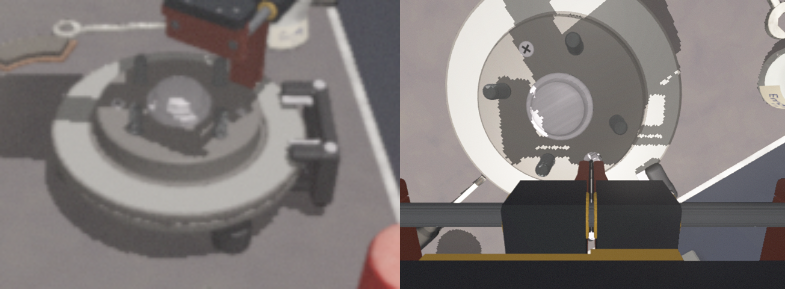

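The fingertips hang just above the hole, with nothing touched. In the wrist half they cover its near side at (592,160). I'll hold still now.

Emit:
jog_arm(increments=[0,0,0,0,0,0,0,0,0,0,0,0,0,0,0,0,0,0,0,0,0,0,0,0,0,0,0,0,0,0,0,0,0,0,0,0,0,0,0,0,0,0,0,0,0,0,0,0,0,0,0,0,0,0,0,0,0,0,0,0,0,0,0,0,0,0,0,0,0,0,0,0,0,0,0,0,0,0,0,0,0,0,0,0])

```text
t: 11.42
ee_pos: [595.2, 25.1, 114.7]
orientation: [0.936, 2.999, 0.0]
ft_force: [0.4, -0.6, 0.0]
width: 0.1
grasp_force: 0.0
```

Emit:
jog_arm(increments=[0,0,0,0,0,0,0,0,0,0,0,0,0,0,0,0,0,0,0,0,0,0,0,0,0,0,0,0,0,0,0,0,0,0,0,0,0,0,0,0,0,0,0,0,0,0,0,0,0,0,0,0,0,0,0,0,0,0,0,0,0,0,0,0,0,0,0,0,0,0,0,0,0,0,0,0,0,0,0,0,0,0,0,0])

```text
t: 12.92
ee_pos: [595.1, 25.1, 114.7]
orientation: [-0.936, -2.999, -0.0]
ft_force: [-0.8, -0.4, 0.4]
width: 0.4
grasp_force: 0.0
```

Emit:
jog_arm(increments=[0,0,0,0,0,0,0,0,0,0,0,0,0,0,0,0,0,0,0,0,0,0,0,0,0,0,0,0,0,0,0,0,0,0,0,0,0,0,0,0,0,0,0,0,0,0,0,0,0,0,0,0,0,0,0,0,0,0,0,0,0,0,0,0,0,0,0,0,0,0,0,0,0,0,0,0,0,0,0,0,0,0,0,0])

```text
t: 14.42
ee_pos: [595.1, 25.1, 114.7]
orientation: [0.936, 2.999, -0.0]
ft_force: [-1.0, 0.0, 0.1]
width: 0.5
grasp_force: 0.0
```

```bash
python3 -c "
from workcell import job,get_obs
a=get_obs();print(a['t'],a['ee_pos']);print(job.close_job())"
```

```text
14.425 [595.13965558  25.08536694 114.67400411]
the job is handed in; nothing more can be done
None
```

The job is handed in: I turned the disc until its hole stood over the adjuster, about 1.5° short of exact by my measurement, then held the closed fingertips still about 3 cm above the hole for over 4 s, and left the screwdriver, brake pad and nuts untouched.

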